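Wind the tile press to its thickness pointer

ROBOT

A 6-joint arm with a two-finger parallel gripper is mounted at the origin on the work surface. World frame = base frame: x ahead of the robot, y to its left, z up, the work surface at z = 0. Lengths are in mm, angles in rad, forces in N, time in s.
With the tool pointing down it reaches from about 275 to 750 mm from the base axis. Payload 10.2 kg.
Tool frame: the origin (TCP) lies at the centre of the arm's flange, where the gripper is bolted on; the fingertips stand 173 mm ahead of it and the grasp point (between the pads) lies 155 mm ahead of it; z points along the fingers, y is the line along which they close (so a half turn about z gives the same grasp; the last joint's range is limited). The gripper opens to 85 mm and grips with 20 to 120 N. Pads are 22 mm wide; open, the fingers measure 114 mm over their backs; the gripper's body (76 mm by 85 mm) begins 54 mm behind the grasp point. The pads swing forward as they close: fully open they stand 13 mm farther back than shut.
Start: joints at [-1.335, 0.313, 1.498, -0, 1.331, -0.223], TCP at [232.497, -470.72, 404.694] pointing down, gripper open.
Joint ranges: [-2.94, 2.94], [-0.97, 2.17], [0.19, 2.56], [-1.23, 4.37], [0.02, 3.11], [-2.88, 2.88]. Speed limits (rad/s): [2.39, 2.39, 3.01, 3.14, 3.14, 3.14].

INTERFACE

Orientations are given as a unit quaternion [w, x, y, z].
In Python, from rig import status, capture, camera_info, ticket gives the robot as it stands.
- The arm moves only by the shell command python3 -m crank 'ROWS' [FORCE]. ROWS is JSON, a list of rows, each a list of 7 numbers: the shift along the tool's x, y, z as a fraction of full scale, then the turn, a rotation vector about the tool's x, y, z as a fraction of full scale, then the closure, from 0 (fully open) to 1 (shut). A call has 1 to 12 rows; each row is the pose to reach, as a shift and turn from the pose commanded when the call began, along the tool's axes at that moment; what a row does not reach only later rows make up. Full scale, the value 1, is 0.1 m for a shift and 45 degrees for a turn. A row lasts 1/10 s, in which the tool goes at most 50 mm and 8.59 degrees, less where a joint would pass 70% of its speed; a pose out of reach is approached as far as the arm can. A call with a number of a shift or a turn outside -1 to 1 is refused whole. A call with a gripper value outside its range is refused whole. The fingers move at their own pace and stop on an object; FORCE is the grip in N (left out, the last holds). Time passes only in rows, so rows that repeat a pose let the fingers close. It gives the time, the measured TCP pose, the force, the opening and the grip force at its end, in the units of the state.
- status.sense(): the state, without advancing time (a new reading comes with each control period).
- capture(name): name is "scene" or "side" or "wrist"; returns (picture, depth): 400x640x3 uint8, red, green, blue; 400x640 float32, mm along the optical axis (not along the pixel's ray), 0 where there is no reading.
- camera_info(name): a dict with "K" (3x3 intrinsics, pixels), "camera_from_world" (4x4, takes a point from world to camera coordinates). Camera axes: x right, y up, looking along -z (the intrinsics and any distortion apply to the point x, -y, -z); pixel columns grow to the right and rows downward; lengths in mm; the calibration is good to about 2 mm. A picture is of the moment at which its call begins: read the wrist's pose just before it. camera_info takes no time and is no camera call; for the wrist camera it gives the pose at the moment of the call.
- ticket.finish_job(): hands the job in; it is judged then, once.
The state is a dict: "time_s": time; "joints": joint angles; "dq": joint speeds; "tau": joint torques, N m; "eef_pos": TCP position; "ee_rot": TCP orientation; "force": force on the tool from outside, world axes, zero at the start; "wrist_torque": the same for the moment, N m; "grip_width": opening from 0.0 (shut) to 1.0 (fully open); "grip_force": force on a finger pad.
Only numpy, scipy, OpenCV 4.12 (cv2) and the standard library are available. Lean on these libraries where they do the work, as an engineer would, in place of code of your own. Each camera call takes 0.05 s, during which the arm holds its last target. There are 200 camera calls.

TASK

Two hand presses stand on the potter's bench. Wind the handwheel of the larger one, the tile press, clockwise (seen from above) until its upright wooden crank grip stands right over the white-painted pointer that sticks out from under the wheel, then let go. The grip need not be carried round in one go; leave the wheel of the smaller press as it is.

Things in the scene. Friction and masses are not known exactly. Their poses are not given: they have to be found in the camera images.
- wheel_hub (a point): Axis of the tile press's level handwheel, at mid rim, 212 mm above the table. Larger press, grey base 140 x 200 mm; dark wheel, five spokes, rim radius 85 mm, rim top 220 mm high. An 18 mm screw stands up to 55 mm above the hub. Stiff (3 N at the grip), stays where left. Starts within 40 degrees of its anticlockwise stop; the pointer is 105 to 215 degrees clockwise, with 90 more free.
- crank_grip (a point): Middle of the tile press's crank grip, on its axis, 250 mm above the table. An upright round wooden post 22 mm in diameter, fixed on the rim (it does not spin), 85 mm from the wheel's axis. Bare from 223 to 270 mm above the table; pinch it from above, from any side, finger tips at 230 mm or higher.
- pointer_mark (a point): Mark on the tile press's fixed white-painted pointer: on its centre line, 85 mm from the wheel's axis, straight below the circle the crank grip travels, 187 mm above the table. The pointer is a level flat bar 22 mm wide lying 17 mm under the rim; it runs straight out from the axis to an arrowhead (42 mm wide) with its tip 160 mm from it, seen beyond the rim from above.
- small_grip (a point): Middle of the crank grip of the smaller press's wheel, 175 mm above the table (three spokes, rim radius 50 mm, grip 16 mm in diameter, its top 193 mm above the table; base 110 x 150 mm, no pointer). Not to be turned.

How it is judged:
By the outcome, as a careful person would: the job done as asked, in the order asked, and still so for the second after the job is handed in, with the robot touching nothing.
It also fails if it takes over 64 s, if anything falls off the work surface, if the arm or the gripper's body presses on something with over 40 N, if the wrist force passes 120 N, or if a joint passes its speed limit or range.

## Working session

There is one attempt and no reset: what is moved stays moved. The work goes in short steps, Python scripts to look and compute and a shell command to move; the robot and the scene stay as the last step left them, time stands still between calls to the robot, and variables do not carry over. Pictures are saved under pics/ and viewed, at most 10 in all, crops included, and the job is handed in when it is done.

```bash
ls; mkdir -p pics
cat > h.py <<'E'
import numpy as np,cv2
from rig import status,capture,camera_info,ticket
def snap(n,f):
    i=camera_info(n); p,d=capture(n); cv2.imwrite('pics/'+f+'.png',p[:,:,::-1]); np.savez('pics/'+f,p=p,d=d,K=i['K'],T=i['camera_from_world']); return p,d,i
def cast(i,uv,z):
    K=np.array(i['K']);T=np.array(i['camera_from_world']);c=np.linalg.inv(T)
    r=np.array([(uv[0]-K[0,2])/K[0,0],-(uv[1]-K[1,2])/K[1,1],-1]);w=c[:3,:3]@r;o=c[:3,3]
    return o+w*(z-o[2])/w[2]
def cloud(p,d,i):
    K=np.array(i['K']);c=np.linalg.inv(np.array(i['camera_from_world']))
    v,u=np.indices(d.shape);P=np.stack([(u-K[0,2])/K[0,0]*d,-(v-K[1,2])/K[1,1]*d,-d],-1)
    return P@c[:3,:3].T+c[:3,3]
E
python3 - <<'E'
from h import *
for n in ('scene','side'):
    p,d,i=snap(n,n+'0'); print(n,np.linalg.inv(np.array(i['camera_from_world']))[:3].round(2),{k:v for k,v in i.items() if k not in('camera_from_world',)})
a=cv2.imread('pics/scene0.png');
print(status.sense())
E
```

```text
pics
scene [[-5.10000e-01 -4.60000e-01  7.20000e-01  1.30297e+03]
 [ 8.60000e-01 -2.80000e-01  4.30000e-01  4.40470e+02]
 [ 0.00000e+00  8.40000e-01  5.40000e-01  8.06180e+02]] {'K': array([[457.2237279 ,   0.        , 323.86322955],
       [  0.        , 457.2237279 , 199.75420526],
       [  0.        ,   0.        ,   1.        ]])}
side [[ 9.8000e-01  1.4000e-01 -1.4000e-01  4.5057e+02]
 [-1.9000e-01  6.4000e-01 -7.5000e-01 -5.0221e+02]
 [-1.0000e-02  7.6000e-01  6.5000e-01  6.8812e+02]] {'K': array([[369.05207033,   0.        , 322.76661191],
       [  0.        , 369.05207033, 201.82371684],
       [  0.        ,   0.        ,   1.        ]])}
{'time_s': 0.1, 'joints': array([-1.33536322e+00,  3.13383681e-01,  1.49833374e+00, -1.96277392e-05,
        1.33104203e+00, -2.23451984e-01]), 'dq': array([-0.00034067, -0.00285733, -0.00166129,  0.00125196,  0.00018041,
       -0.00015209]), 'tau': array([ 2.59788205e-03, -4.12896681e+01, -2.60141373e+01, -1.72624532e-04,
        3.04480578e-03,  2.72837019e-05]), 'eef_pos': array([ 232.5033532 , -470.67211167,  404.20780368]), 'ee_rot': array([-5.83333714e-04,  9.73792634e-01,  2.27436950e-01, -1.30265059e-05]), 'force': array([-0.48119864, -0.38685336,  0.41107   ]), 'wrist_torque': array([-0.0097536 ,  0.01843994,  0.07215059]), 'grip_force': 0.0, 'grip_width': 1.000888550665642}
```

View pics/scene0.png

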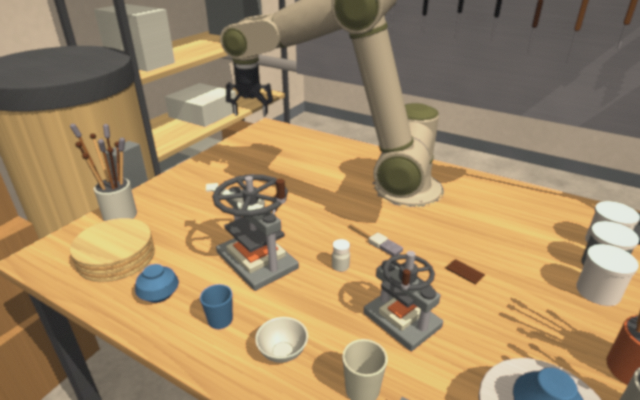

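View pics/side0.png

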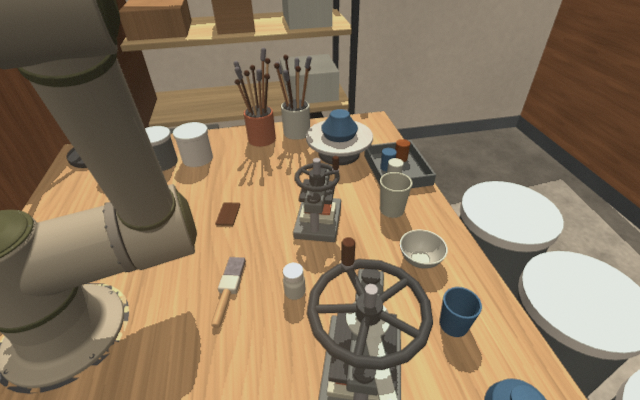

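The scene view shows the tile press wheel near (250,193), its grip at (281,188) and the white pointer tip at (210,187). The side view shows the hub at (371,300) and the grip at (348,250), with the pointer hidden.

Run:
```python
from h import *
from scipy.optimize import least_squares
for n,(u0,u1,v0,v1) in (('scene0',(205,295,165,225)),('side0',(295,440,230,370))):
    s=np.load('pics/'+n+'.npz'); i={'K':s['K'],'camera_from_world':s['T']}
    W=cloud(s['p'],s['d'],i); m=np.zeros(s['d'].shape,bool); m[v0:v1,u0:u1]=1; m&=s['d']>0
    dark=s['p'].max(-1)<110
    r=m&dark&(W[...,2]>203)&(W[...,2]<224); P=W[r]
    f=least_squares(lambda q:np.clip(np.hypot(P[:,0]-q[0],P[:,1]-q[1])-85,-40,40),np.median(P[:,:2],0),loss='soft_l1',f_scale=4)
    print(n,'rim',r.sum(),f.x)
    rgb=s['p'].astype(int)
    g=m&(W[...,2]>228)&(W[...,2]<275)&(np.hypot(W[...,0]-f.x[0],W[...,1]-f.x[1])>60); print('grip',g.sum(),np.median(W[g],0),W[g].min(0),W[g].max(0))
    w=m&(rgb.min(-1)>140)&(W[...,2]>165)&(W[...,2]<200); print('white',w.sum())
    if w.sum():
        v,u=np.nonzero(w);print(u.min(),u.max(),v.min(),v.max(),np.median(W[w],0),W[w].min(0),W[w].max(0))
    vs=[cast(i,c,z) for c,z in ((((281,183) if 'sc' in n else (348,243)),265),)];print(vs)
s=cv2.imread('pics/scene0.png')[155:235,190:310];cv2.imwrite('pics/c1.png',cv2.resize(s,None,fx=6,fy=6,interpolation=3))
```

```text
scene0 rim 1051 [ 577.55340807 -199.73625354]
grip 176 [ 568.13669191 -116.14636824  254.96808338] [ 550.08915114 -132.49890358  228.16840914] [ 573.85089917 -109.36900848  272.91550786]
white 207
206 262 183 209 [ 573.23221661 -284.97169341  187.6549896 ] [ 544.92118856 -363.28098171  181.93631229] [ 606.15065461 -170.61106322  191.11224197]
[array([ 562.87154483, -115.73387972,  265.        ])]
side0 rim 5275 [ 571.56072928 -207.77120976]
grip 342 [ 558.4609978  -127.99490408  258.24750509] [ 549.52857328 -132.5443353   228.16452994] [ 570.74118181 -110.2390726   271.52191584]
white 250
346 388 305 369 [ 573.48949156 -220.67634905  186.95852845] [ 539.36590325 -287.71731398  184.5661361 ] [ 604.61744937 -190.45012075  189.31406016]
[array([ 560.79996889, -120.31580164,  265.        ])]
```

View pics/c1.png

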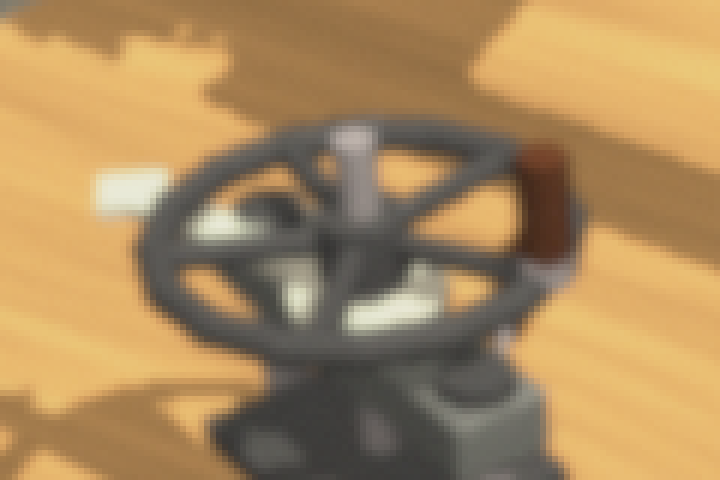

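The enlarged crop shows the grip on the right, the pointer tip sticking out on the left at full-frame (212,187), and the screw in the middle. Estimated positions are hub (573,-203) and grip (562,-121), with the pointer pointing towards -y. I'll raise and square the tool, then look with the wrist camera.

```bash
python3 -m crank '[[0,0,-1,0,0,0,0],[0,0,-1,0,0,0.29,0],[0.3,-0.3,-1,0,0,0.584,0],[0.5,-0.7,-1,0,0,0.584,0],[0.9,-0.9,-1,0,0,0.584,0],[0.9,-0.9,-1,0,0,0.584,0],[0.9,-0.9,-1,0,0,0.584,0]]' 60
python3 - <<'E'
from h import *
print(status.sense()['eef_pos'],status.sense()['ee_rot'],status.sense()['time_s']); i=camera_info('wrist'); print(np.linalg.inv(i['camera_from_world'])[:3].round(3),i['K'])
E
```

```text
time_s: 0.8
eef_pos: [273.6, -349.7, 504.7]
ee_rot: [0.0, 1.0, 0.001, -0.0]
force: [-0.1, 0.1, -0.1]
grip_width: 0.999
grip_force: 0.0
[ 273.61913921 -349.72964236  504.74810348] [ 1.49472699e-04  9.99999558e-01  9.26507522e-04 -4.99819088e-05] 0.8
[[ 3.00000e-03  9.61000e-01  2.77000e-01  3.42242e+02]
 [-1.00000e+00  3.00000e-03 -0.00000e+00 -3.50196e+02]
 [-1.00000e-03 -2.77000e-01  9.61000e-01  4.74622e+02]] [[350.70036424   0.         321.29547522]
 [  0.         350.70036424 198.65336191]
 [  0.           0.           1.        ]]
```

```bash
python3 -m crank '[[0.5,-0.3,-0.3,0,0,0,0],[1,-0.6,-0.6,0,0,0,0],[1,-0.6,-0.6,0,0,0,0]]' >/dev/null
python3 -m crank '[[0.5,-0.3,0,0,0,0,0],[1,-0.6,0,0,0,0,0],[1,-0.6,0,0,0,0,0]]'>/dev/null
python3 -m crank '[[0.36,-0.15,0,0,0,0,0],[0.36,-0.15,0,0,0,0,0],[0.36,-0.15,0,0,0,0,0],[0.36,-0.15,0,0,0,0,0]]'
python3 - <<'E'
from h import *
snap('wrist','w1')
E
```

```text
time_s: 1.8
eef_pos: [508.8, -216.2, 564.5]
ee_rot: [-0.0, 1.0, -0.001, -0.0]
force: [-0.9, 0.5, -0.4]
grip_width: 1.001
grip_force: 0.0
```

View pics/w1.png

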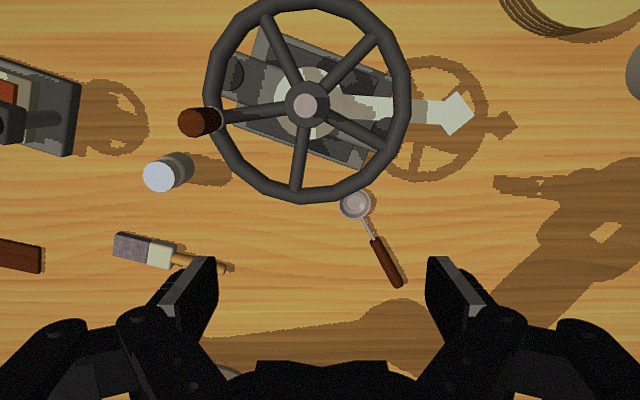

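The wrist view shows the rim centred near (307,102), the grip at (200,122) and the pointer running right to its tip at (476,110). The shape is clear, so I'll measure from it.

```bash
cat > meas.py <<'E'
from h import *
import sys
from scipy.optimize import least_squares
def meas(n):
    s=np.load('pics/'+n+'.npz'); i={'K':s['K'],'camera_from_world':s['T']}; p=s['p'].astype(int)
    K=s['K'];c=np.linalg.inv(s['T'])
    v,u=np.indices(s['d'].shape);R=np.stack([(u-K[0,2])/K[0,0],-(v-K[1,2])/K[1,1],-np.ones(u.shape)],-1)@c[:3,:3].T
    X=lambda m,z:(c[:3,3]+R[m]*((z-c[2,3])/R[m][:,2])[:,None])[:,:2]
    W=cloud(p,s['d'],i); near=(np.hypot(W[...,0]-573,W[...,1]+203)<175)&(s['d']>0)
    rim=near&(p.max(-1)<100)&(W[...,2]>205)&(W[...,2]<226); P=X(rim,216); r=np.hypot(*(P-[573,-203]).T); P=P[(r>65)&(r<105)]
    h=least_squares(lambda q:np.hypot(P[:,0]-q[0],P[:,1]-q[1])-85,[573,-203],loss='soft_l1',f_scale=3).x
    wh=near&(p.min(-1)>120)&(abs(W[...,2]-187)<6); Q=X(wh,190); r=np.hypot(*(Q-h).T); Q=Q[r>95]
    red=near&(p[...,0]>p[...,2]+25)&(W[...,2]>266)&(W[...,2]<276)&(np.hypot(W[...,0]-h[0],W[...,1]-h[1])>60)
    pt=Q.mean(0)-h; print('hub',h.round(1),'pointer n',len(Q),'ang',np.degrees(np.arctan2(pt[1],pt[0])).round(2),'maxr',np.hypot(*(Q-h).T).max())
    body=Q[(np.hypot(*(Q-h).T)<118)]; b=body.mean(0)-h; print('bar ang',np.degrees(np.arctan2(b[1],b[0])))
    if red.any():
        G=X(red,270); (cx,cy),rr=cv2.minEnclosingCircle(G.astype(np.float32)); g=np.array([cx,cy]); a=G.mean(0)
        for q in(g,a): print('grip',q.round(1),'r',np.hypot(*(q-h)),'ang',np.degrees(np.arctan2(*(q-h)[::-1])).round(2))
        print('n',red.sum(),'encl r',rr)
meas(sys.argv[1])
E
python3 meas.py w1
```

```text
hub [ 570.6 -204.1] pointer n 1222 ang -93.1 maxr 157.60478485549845
bar ang -92.69092831876628
grip [ 559.4 -121. ] r 83.90128023120563 ang 97.65
grip [ 559.6 -120.4] r 84.47271203944945 ang 97.44
n 624 encl r 10.770549774169922
```

```bash
python3 -m crank '[[0.25,-0.45,0,0,0,0,0],[0.505,-0.96,0.2,0,0,0,0],[0.505,-0.96,0.6,0,0,0,0],[0.505,-0.96,0.6,0,0,0,0],[0.505,-0.96,0.6,0,0,0,0]]'
python3 - <<'E'
from h import *
print(status.sense()['eef_pos'])
E
```

```text
time_s: 2.35
eef_pos: [559.3, -120.2, 506.0]
ee_rot: [0.0, 1.0, -0.0, 0.0]
force: [-0.4, -0.3, 1.2]
grip_width: 0.999
grip_force: 0.0
[ 559.34203967 -120.15505791  505.9692183 ]
```

```bash
python3 -m crank '[[0,0,0.4,0,0,0,0],[0,0,0.7,0,0,0,0],[0,0,0.85,0,0,0,0],[0,0,0.99,0,0,0,0],[0,0,0.99,0,0,0,0],[0,0,0.99,0,0,0,0]]'
python3 -m crank '[[0,0,0,0,0,0,0.5],[0,0,0,0,0,0,0.7],[0,0,0,0,0,0,1],[0,0,0,0,0,0,1],[0,0,0,0,0,0,1],[0,0,0,0,0,0,1],[0,0,0,0,0,0,1],[0,0,0,0,0,0,1]]' 60
python3 - <<'E'
import numpy as np
h=np.array([570.6,-204.1]);
for k,(a,b) in enumerate(((97.5,45),(45,0),(0,-45),(-45,-93))):
    P=lambda t:85*np.array([np.cos(np.radians(t)),np.sin(np.radians(t))])
    print([[round(float(x),2) for x in (P(t)-P(a))*[1,-1]/100] for t in np.linspace(a,b,10)[1:]])
E
```

```text
time_s: 2.95
eef_pos: [559.8, -120.3, 408.0]
ee_rot: [0.001, 1.0, -0.001, 0.001]
force: [0.2, -0.4, 0.4]
grip_width: 1.002
grip_force: 0.0
time_s: 3.75
eef_pos: [559.8, -119.4, 406.1]
ee_rot: [0.001, 1.0, -0.0, 0.0]
force: [-0.2, -4.2, 4.2]
grip_width: 0.239
grip_force: 58.7
[[0.09, -0.01], [0.17, -0.01], [0.26, 0.01], [0.34, 0.02], [0.42, 0.05], [0.5, 0.09], [0.58, 0.13], [0.65, 0.18], [0.71, 0.24]]
[[0.05, 0.05], [0.1, 0.11], [0.14, 0.18], [0.17, 0.24], [0.2, 0.31], [0.22, 0.38], [0.24, 0.45], [0.25, 0.53], [0.25, 0.6]]
[[-0.0, 0.07], [-0.01, 0.15], [-0.03, 0.22], [-0.05, 0.29], [-0.08, 0.36], [-0.11, 0.42], [-0.15, 0.49], [-0.2, 0.55], [-0.25, 0.6]]
[[-0.06, 0.05], [-0.12, 0.1], [-0.19, 0.14], [-0.26, 0.18], [-0.33, 0.21], [-0.41, 0.23], [-0.49, 0.24], [-0.57, 0.25], [-0.65, 0.25]]
```

```bash
python3 -m crank '[[0.09,-0.01,0,0,0,0,1],[0.17,-0.01,0,0,0,0,1],[0.26,0.01,0,0,0,0,1],[0.34,0.02,0,0,0,0,1],[0.42,0.05,0,0,0,0,1],[0.5,0.09,0,0,0,0,1],[0.58,0.13,0,0,0,0,1],[0.65,0.18,0,0,0,0,1],[0.71,0.24,0,0,0,0,1],[0.71,0.24,0,0,0,0,1]]'
python3 - <<'E'
from h import *
snap('wrist','w2')
s=status.sense();print(s['grip_width'],s['force'])
E
```

```text
time_s: 4.75
eef_pos: [632.5, -139.0, 406.1]
ee_rot: [-0.005, 1.0, 0.002, 0.003]
force: [15.2, 24.2, 3.4]
grip_width: 0.238
grip_force: 60.4
0.24142621032943987 [15.70571985 23.20219846  2.68037617]
```

View pics/w2.png

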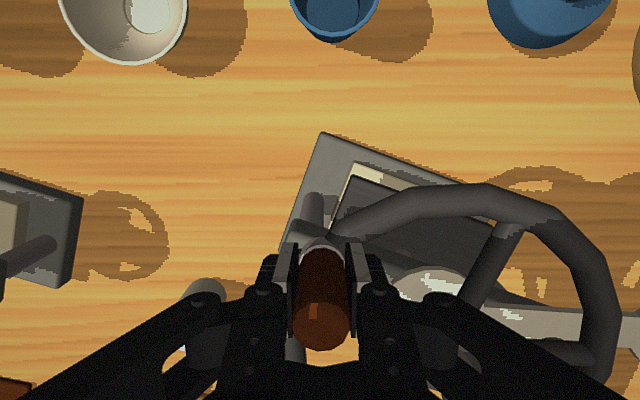

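The wrist view shows the post centred between the pads, with its top at about (322,325), and the wheel turning. The sideways force is about 28 N, so I'll check where the post actually is.

Run:
```python
from h import *
s=np.load('pics/w2.npz');i={'K':s['K'],'camera_from_world':s['T']}
p=s['p'].astype(int);W=cloud(p,s['d'],i);v,u=np.indices(s['d'].shape)
m=(abs(u-321)<35)&(v>240)&(v<355)&(p[...,0]>p[...,2]+25)&(s['d']>0)
t=m&(W[...,2]>266); print(t.sum(),W[t].mean(0),W[t].min(0),W[t].max(0))
print(cast(i,(322,325),270), cast(i,(322,325),270)[:2]-[570.6,-204.1])
rim=(p.max(-1)<130)&(W[...,2]>205)&(W[...,2]<223)&(u>440)&(s['d']>0);P=W[rim];r=np.hypot(*(P[:,:2]-[570.6,-204.1]).T);P=P[(r>70)&(r<100)]
A=np.c_[2*P[:,:2],np.ones(len(P))];q=np.linalg.lstsq(A,(P[:,:2]**2).sum(1),rcond=None)[0];print(len(P),q[:2],(q[2]+q[0]**2+q[1]**2)**.5)
from scipy.optimize import least_squares
print(least_squares(lambda q:np.hypot(P[:,0]-q[0],P[:,1]-q[1])-85,[570,-204],loss='soft_l1',f_scale=3).x)
```

```text
2403 [ 625.84312172 -137.95501112  270.25413645] [ 614.11349396 -148.60026948  266.00227129] [ 635.89687526 -127.91163673  272.16998194]
[ 625.3809474  -138.47104508  270.        ] [54.7809474  65.62895492]
10487 [ 584.24202056 -212.38698321] 70.37914719806703
[ 572.6836215  -199.21691251]
```

The post slipped about 7 mm back along the pads; it is at (625.5,-138), 50°. I'll open, recentre and pinch again, and turn the tool along with the post later, so that the pads push squarely.

```bash
python3 -m crank '[[0,0,0,0,0,0,0.4],[0,0,0,0,0,0,0.4],[0,0,0,0,0,0,0.4],[0,0,0,0,0,0,0.4]]'
python3 - <<'E'
from h import *
s=status.sense();print(s['joints'],s['eef_pos'])
snap('wrist','w3')
s=np.load('pics/w3.npz');i={'K':s['K'],'camera_from_world':s['T']}
p=s['p'].astype(int);W=cloud(p,s['d'],i);v,u=np.indices(s['d'].shape)
m=(abs(u-321)<60)&(v>200)&(v<370)&(p[...,0]>p[...,2]+25)&(s['d']>0)
t=m&(W[...,2]>266); print(t.sum(),W[t].mean(0),(W[t].min(0)+W[t].max(0))/2)
E
```

```text
time_s: 5.2
eef_pos: [630.7, -143.3, 405.5]
ee_rot: [-0.0, 1.0, -0.0, -0.0]
force: [-0.2, -0.5, 0.5]
grip_width: 0.601
grip_force: 0.0
[-4.04267660e-01  5.91287421e-01  1.07905511e+00  7.43530917e-05
  1.47190781e+00  1.16677836e+00] [ 630.71865877 -143.33876012  405.47398585]
2577 [ 626.16457297 -138.08335687  271.226175  ] [ 627.07525075 -141.52042396  287.11441089]
```

```bash
python3 -m crank '[[-0.05,-0.05,0,0,0,0,0.4],[-0.05,-0.05,0,0,0,-0.19,0.4],[-0.05,-0.05,0,0,0,-0.38,0.4],[-0.05,-0.05,0,0,0,-0.57,0.4],[-0.05,-0.05,0,0,0,-0.76,0.4],[-0.05,-0.05,0,0,0,-0.95,0.4],[-0.05,-0.05,0,0,0,-1,0.4],[-0.05,-0.05,0,0,0,-1,0.4],[-0.05,-0.05,0,0,0,-1,1],[-0.05,-0.05,0,0,0,-1,1],[-0.05,-0.05,0,0,0,-1,1],[-0.05,-0.05,0,0,0,-1,1]]' 70
python3 - <<'E'
import numpy as np
R=lambda t:85*np.array([np.cos(np.radians(t)),np.sin(np.radians(t))])
for (a,b,y0,y1) in ((50,5,45,0),(5,-40,0,-40),(-40,-88,-40,-65)):
    c,s=np.cos(np.radians(y0)),np.sin(np.radians(y0))
    o=[]
    for f in np.linspace(0,1,10)[1:]:
        d=R(a+f*(b-a))-R(a); o.append([round(float(d@[c,s])/100,2),round(float(d@[s,-c])/100,2),0,0,0,round((y0-y1)*f/45,2),1])
    print(o)
E
```

```text
time_s: 6.45
eef_pos: [625.7, -138.0, 405.9]
ee_rot: [-0.0, 0.924, 0.383, 0.0]
force: [-0.5, 2.0, 3.1]
grip_width: 0.241
grip_force: 68.4
[[0.0, 0.07, 0, 0, 0, np.float64(0.11), 1], [-0.0, 0.15, 0, 0, 0, np.float64(0.22), 1], [-0.01, 0.22, 0, 0, 0, np.float64(0.33), 1], [-0.03, 0.29, 0, 0, 0, np.float64(0.44), 1], [-0.05, 0.36, 0, 0, 0, np.float64(0.56), 1], [-0.08, 0.43, 0, 0, 0, np.float64(0.67), 1], [-0.11, 0.5, 0, 0, 0, np.float64(0.78), 1], [-0.15, 0.56, 0, 0, 0, np.float64(0.89), 1], [-0.2, 0.62, 0, 0, 0, np.float64(1.0), 1]]
[[0.0, 0.07, 0, 0, 0, np.float64(0.1), 1], [0.0, 0.15, 0, 0, 0, np.float64(0.2), 1], [-0.01, 0.22, 0, 0, 0, np.float64(0.3), 1], [-0.03, 0.29, 0, 0, 0, np.float64(0.4), 1], [-0.05, 0.36, 0, 0, 0, np.float64(0.49), 1], [-0.08, 0.43, 0, 0, 0, np.float64(0.59), 1], [-0.11, 0.5, 0, 0, 0, np.float64(0.69), 1], [-0.15, 0.56, 0, 0, 0, np.float64(0.79), 1], [-0.2, 0.62, 0, 0, 0, np.float64(0.89), 1]]
[[-0.0, 0.08, 0, 0, 0, np.float64(0.06), 1], [-0.01, 0.16, 0, 0, 0, np.float64(0.12), 1], [-0.03, 0.23, 0, 0, 0, np.float64(0.19), 1], [-0.06, 0.31, 0, 0, 0, np.float64(0.25), 1], [-0.09, 0.38, 0, 0, 0, np.float64(0.31), 1], [-0.13, 0.45, 0, 0, 0, np.float64(0.37), 1], [-0.17, 0.52, 0, 0, 0, np.float64(0.43), 1], [-0.22, 0.58, 0, 0, 0, np.float64(0.49), 1], [-0.28, 0.63, 0, 0, 0, np.float64(0.56), 1]]
```

```bash
python3 -m crank '[[0,0.07,0,0,0,0.11,1],[0,0.15,0,0,0,0.22,1],[-0.01,0.22,0,0,0,0.33,1],[-0.03,0.29,0,0,0,0.44,1],[-0.05,0.36,0,0,0,0.56,1],[-0.08,0.43,0,0,0,0.67,1],[-0.11,0.5,0,0,0,0.78,1],[-0.15,0.56,0,0,0,0.89,1],[-0.2,0.62,0,0,0,1,1],[-0.2,0.62,0,0,0,1,1]]'
```

```text
time_s: 7.45
eef_pos: [656.3, -195.9, 406.0]
ee_rot: [-0.001, 1.0, -0.001, 0.002]
force: [10.3, 3.5, 1.1]
grip_width: 0.241
grip_force: 69.2
```

```bash
python3 -m crank '[[0,0.07,0,0,0,0.1,1],[0,0.15,0,0,0,0.2,1],[-0.01,0.22,0,0,0,0.3,1],[-0.03,0.29,0,0,0,0.4,1],[-0.05,0.36,0,0,0,0.5,1],[-0.08,0.43,0,0,0,0.6,1],[-0.11,0.5,0,0,0,0.7,1],[-0.15,0.56,0,0,0,0.8,1],[-0.2,0.62,0,0,0,0.89,1],[-0.2,0.62,0,0,0,0.89,1]]'
```

```text
time_s: 8.45
eef_pos: [635.6, -258.9, 406.0]
ee_rot: [0.0, 0.939, -0.344, 0.002]
force: [5.2, -4.2, -0.7]
grip_width: 0.239
grip_force: 69.9
```

```bash
python3 -m crank '[[0,0.08,0,0,0,0.06,1],[-0.01,0.16,0,0,0,0.12,1],[-0.03,0.23,0,0,0,0.19,1],[-0.06,0.31,0,0,0,0.25,1],[-0.09,0.38,0,0,0,0.31,1],[-0.13,0.45,0,0,0,0.37,1],[-0.17,0.52,0,0,0,0.43,1],[-0.22,0.58,0,0,0,0.49,1],[-0.28,0.63,0,0,0,0.56,1],[-0.28,0.63,0,0,0,0.56,1]]'
python3 - <<'E'
from h import *
snap('wrist','w4'); print(status.sense()['joints'])
E
```

```text
time_s: 9.45
eef_pos: [573.3, -288.6, 406.0]
ee_rot: [0.0, 0.842, -0.54, 0.001]
force: [0.9, -1.4, 0.3]
grip_width: 0.237
grip_force: 70.6
[-6.48349910e-01  5.78896344e-01  1.09773911e+00 -1.52111722e-04
  1.46371680e+00  2.06106063e+00]
```

View pics/w4.png

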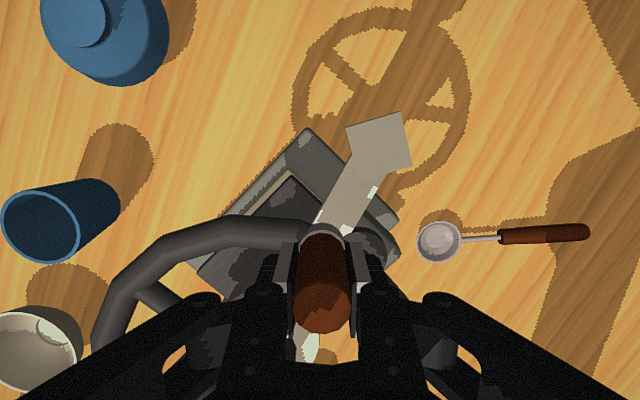

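The wrist view shows the post held a little short of the pointer, whose bar runs from under it to the arrowhead at (378,140). About 6.5 mm more along -x is needed. I'll do that, release, rise and measure.

```bash
python3 -m crank '[[-0.013,0.03,0,0,0,0.05,1],[-0.027,0.06,0,0,0,0.1,1],[-0.027,0.06,0,0,0,0.1,1],[-0.027,0.06,0,0,0,0.1,1],[-0.027,0.06,0,0,0,0.1,0.4],[-0.027,0.06,0,0,0,0.1,0.4],[-0.027,0.06,0,0,0,0.1,0.4],[-0.027,0.06,0,0,0,0.1,0.4],[-0.027,0.06,-0.3,0,0,0.1,0.4],[-0.027,0.06,-0.6,0,0,0.1,0.4],[-0.027,0.06,-1,0,0,0.1,0.4],[-0.027,0.06,-1,0,0,0.1,0.4]]'
python3 -m crank '[[-0.3,0,-0.3,0,0,0,0.4],[-0.6,0,-0.6,0,0,0,0.2],[-0.8,0,-0.6,0,0,0,0],[-0.8,0,-0.6,0,0,0,0],[-0.8,0,-0.6,0,0,0,0],[-0.8,0,-0.6,0,0,0,0]]'
python3 - <<'E'
from h import *
snap('wrist','w5')
E
python3 meas.py w5
```

```text
time_s: 10.7
eef_pos: [566.4, -287.8, 511.4]
ee_rot: [0.0, 0.821, -0.572, 0.005]
force: [0.2, 0.6, 0.7]
grip_width: 0.598
grip_force: 0.0
time_s: 11.3
eef_pos: [539.6, -214.2, 564.5]
ee_rot: [0.0, 0.82, -0.572, -0.001]
force: [-0.2, -0.3, -0.0]
grip_width: 0.998
grip_force: 0.0
hub [ 571.3 -204.5] pointer n 626 ang -91.0 maxr 158.5599886535827
bar ang -91.61429803035749
grip [ 565.5 -289. ] r 84.65658330919463 ang -93.96
grip [ 565.6 -288.8] r 84.48990810841927 ang -93.87
n 693 encl r 10.621514320373535
```

View pics/w5.png

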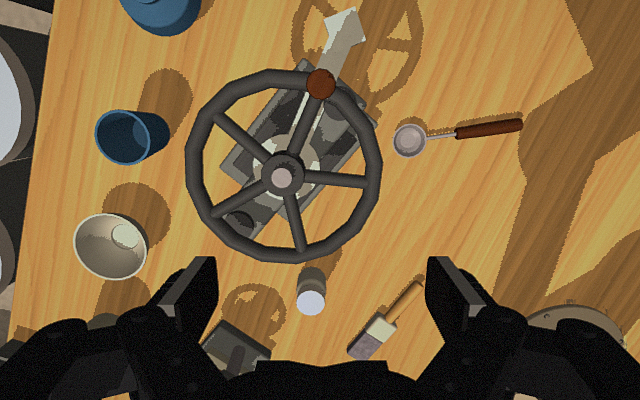

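The wrist view shows the post at (320,84), over the bar, with the arrowhead at about (345,30). The arrowhead is partly in shadow, which biases the colour mask, so I'll measure the pointer again from depth.

Run:
```python
from h import *
for n,h in (('w1',(570.6,-204.1)),('w5',(571.3,-204.5)),('w4',(571,-204.3))):
    s=np.load('pics/'+n+'.npz');i={'K':s['K'],'camera_from_world':s['T']};p=s['p'].astype(int)
    W=cloud(p,s['d'],i);h=np.array(h);D=W[...,:2]-h;r=np.hypot(D[...,0],D[...,1]);a=np.degrees(np.arctan2(D[...,1],D[...,0]))
    m=(s['d']>0)&(abs(W[...,2]-188)<7)&(r>93)&(r<165)&(abs(a+93)<25)
    for lo,hi in((98,108),(108,118),(118,128),(128,138),(138,148),(148,160)):
        k=m&(r>lo)&(r<hi)
        if k.sum(): print(n,lo,k.sum(),'lat range mid/2.5-97.5:',np.percentile(a[k],[1,50,99]).round(1),'mid',np.percentile(a[k],[1,99]).mean().round(2),'top v',np.nonzero(k)[0].min())
```

```text
w1 98 227 lat range mid/2.5-97.5: [-99.2 -92.8 -87. ] mid -93.11 top v 99
w1 108 248 lat range mid/2.5-97.5: [-98.5 -93.  -87.7] mid -93.14 top v 100
w1 118 238 lat range mid/2.5-97.5: [-98.2 -93.1 -88.4] mid -93.26 top v 100
w1 128 356 lat range mid/2.5-97.5: [-100.6  -93.1  -85.9] mid -93.25 top v 93
w1 138 401 lat range mid/2.5-97.5: [-101.4  -93.1  -85.2] mid -93.28 top v 91
w1 148 169 lat range mid/2.5-97.5: [-97.3 -93.3 -89. ] mid -93.2 top v 101
w5 98 226 lat range mid/2.5-97.5: [-99.8 -94.  -87.7] mid -93.72 top v 59
w5 108 276 lat range mid/2.5-97.5: [-99.1 -93.6 -88.1] mid -93.63 top v 48
w5 118 286 lat range mid/2.5-97.5: [-98.7 -93.6 -88.6] mid -93.68 top v 37
w5 128 403 lat range mid/2.5-97.5: [-100.9  -93.7  -86.5] mid -93.7 top v 23
w5 138 481 lat range mid/2.5-97.5: [-101.8  -93.6  -85.6] mid -93.71 top v 14
w5 148 200 lat range mid/2.5-97.5: [-97.8 -93.7 -89.7] mid -93.79 top v 6
w4 98 700 lat range mid/2.5-97.5: [-99.7 -93.2 -87.2] mid -93.48 top v 186
w4 108 722 lat range mid/2.5-97.5: [-99.1 -93.3 -87.8] mid -93.46 top v 170
w4 118 748 lat range mid/2.5-97.5: [-98.6 -93.4 -88.4] mid -93.48 top v 155
w4 128 998 lat range mid/2.5-97.5: [-100.5  -93.4  -86.5] mid -93.52 top v 135
w4 138 1281 lat range mid/2.5-97.5: [-101.5  -93.3  -85.5] mid -93.48 top v 121
w4 148 597 lat range mid/2.5-97.5: [-97.7 -93.4 -89.1] mid -93.45 top v 111
```

In the same view the grip is at -93.9° and the pointer at -93.7°. They agree to within 0.3° (under 0.5 mm), and the robot is clear of the press.

```bash
python3 -c "
from rig import ticket;print(ticket.finish_job())"
```

```text
the job is handed in; nothing more can be done
None
```

The tile press wheel was wound about 190° clockwise until its grip stood over the white pointer (within about 0.3° in the last wrist view). I then let go, backed the arm clear and handed the job in at about 11 s, leaving the smaller press alone; no verdict was returned.

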